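Load and index the persimmon peeling turntable

TASK

Take the tall, pointed persimmon out of the wooden tray and stand it point up in the empty front cup of the locked turntable, the one nearest the robot. Then swing the lock lever fully outward, turn the table a quarter turn clockwise seen from above, past the stiff spot until it drops into the next detent and the fruit stands before the spindle, and swing the lever back to lock it. Do not drop or fling the fruit, and leave the other fruit standing where it is (in the cups it rides along).

Things in the scene. Friction and masses are not known exactly. Their poses are not given: they have to be found in the camera images.
- tall_persimmon: the fruit to load: a tall, pointed orange persimmon, 78 mm high, 58 mm across at its widest 30 mm above its origin, about 0.18 kg (0.12 to 0.25), standing on its flat 40 mm wide calyx end in the tray, point up (it may be in any of the tray's three places). Origin: centre of its underside; z: up through the point; round about z
- tray: fixed low wooden tray, 310 x 150 mm, walls 28 mm high and 6 mm thick, floor 6 mm thick. Origin: centre of its underside; x: along its length. The three persimmons stand along its middle line, about 95 mm apart
- flat_persimmon: bystander in the tray: squat persimmon, 46 mm high, 68 mm across. Origin: centre of its underside
- small_flat_persimmon: bystander in the tray: squat persimmon, 43 mm high, 64 mm across. Origin: centre of its underside
- cup_fruit_1: peeled tall persimmon (78 mm high, 58 mm across) standing in the cup before the spindle at the start; origin: centre of its underside. It rides along and stays in its cup
- cup_fruit_2: the same, in the cup on the far side at the start
- indexer: fixed base of the turntable; plate 12 mm thick. Origin: on the table top at the turntable's axis; x: away from the robot (yaw varies by 0.25 rad); y: towards the peeling spindle. On its +y side a grey motor housing, 110 x 110 mm, 150 mm high, its face 188 mm from the axis, the spindle nose ending 138 mm from it; on -y the lock lever; on +x the detent's spring plunger
- turntable (a joint): angle of the aluminium disc (280 mm across, four rubber cups): 0 at the start, grows clockwise seen from above. Detents every pi/2. At the handle it takes 4 to 8 N to leave one, then runs lightly; resistance rises again 0.18 rad before the next and ends 0.08 rad before it, where a spring draws the disc home and holds it. Locked, it has only 0.02 rad of play
- axis (a point): the point on the turntable's vertical axis at the height of the disc's upper face (55 mm); its axes are those of the base
- handle_top (a point): centre of the top of the turntable's handle, an upright black round post, 22 mm diameter, standing 95 mm above the disc (top 150 mm above the table top), 118 mm from the axis, midway between the front cup and the cup on the lock side; it turns with the disc. Clear all round for 40 mm
- cup_front (a point): centre of the inner floor (60 mm above the table top) of the cup that stands nearest the robot at the start, empty; it turns with the disc. The cup is a flaring dish with a rim 76 mm across outside, 68 mm inside, 15 mm above its floor; floor about 52 mm across
- cup_spindle (a point): the same for the cup that is before the spindle at the start (holds cup_fruit_1); turns with the disc
- cup_far (a point): the same for the cup on the far side at the start (holds cup_fruit_2); turns with the disc
- spindle_place (a point): fixed point before the spindle, 88 mm from the axis, 60 mm above the table top: where cup_front's floor must come
- lock (a joint): angle of the lock lever: 0 locked (lever upright, its pawl between two lugs on the disc), grows as the lever swings outward, away from the disc; 0.9 at its stop, fully open. The pawl clears the lugs above about 0.45. It stays where it is left and takes about 2 N at the knob
- lock_knob (a point): centre of the lever's knob, a black cylinder 26 mm in diameter and 32 mm long lying parallel to the lever's hinge line (the base's x), 110 mm from the hinge; 170 mm above the table top when locked
- lock_pivot (a point): the lever's hinge point, 183 mm from the turntable's axis, 60 mm above the table top; hinge line along the base's x. The knob swings in the plane across that line, towards the base's -y when opening
There are look-alikes about, which are no part of the job. Leave any green or turquoise look-alike of the cup_fruit_1 alone. Leave any yellow look-alike of the tall_persimmon alone.

How it is judged:
By the outcome, as a careful person would: the job done as asked, in the order asked, and still so for the second after the job is handed in, with the robot touching nothing.
It also fails if it takes over 72 s, if anything falls off the work surface, if the arm or the gripper's body presses on something with over 40 N, if the wrist force passes 120 N, or if a joint passes its speed limit or range.

ROBOT

A 7-joint arm with a two-finger parallel gripper is mounted at the origin on the work surface. World frame = base frame: x ahead of the robot, y to its left, z up, the work surface at z = 0. Lengths are in m, angles in rad, forces in N, time in s.
With the tool pointing down it reaches from about 0.375 to 0.925 m from the base axis. Payload 3.1 kg.
Tool frame: the origin (TCP) lies midway between the tips of the shut fingers; the grasp point (between the pads) lies 19 mm behind it; z points along the fingers, y is the line along which they close (so a half turn about z gives the same grasp; the last joint's range is limited). The gripper opens to 85 mm and grips with 20 to 120 N. Pads are 22 mm wide; open, the fingers measure 114 mm over their backs; the gripper's body (76 mm by 85 mm) begins 54 mm behind the grasp point. The pads swing forward as they close: fully open they stand 13 mm farther back than shut.
Start: joints at [1.15, 0.383, 0.044, 1.598, -0.018, 1.161, -0.05], TCP at [0.206, -0.616, 0.192] pointing down, gripper open.
Joint ranges: [-2.61, 2.61], [-0.41, 2.15], [-1.48, 1.57], [0, 2.5], [-1.57, 4.71], [0.05, 1.97], [-2.85, 2.85]. Speed limits (rad/s): [2.79, 2.79, 3.14, 3.14, 3.14, 3.14, 3.14].

INTERFACE

Orientations are given as [roll, pitch, yaw] about the fixed x, y, z axes, in that order (R = Rz(yaw) Ry(pitch) Rx(roll)).
In Python, from station import telemetry, viewer, ticket gives the robot as it stands. The module is installed in compiled form; this text tells all that it offers.
- The arm moves only by the shell command python3 -m inch 'ROWS'. ROWS is a JSON object of lists of equal length, an entry for each row: "delta_pos": the shift along the world's x, y, z in cm, a list of three; "twist": the turn about the world's z in rad; "hand": the closure, from -1 (fully open) to 1 (shut), so that 0 is half open. In form: {"delta_pos": [[tx, ty, tz], ...], "twist": [twist, ...], "hand": [hand, ...]}. A call has 1 to 5 rows; each row shifts and turns the commanded pose from where the row before left it; what a row does not reach is not made up. A row lasts 1/8 s, in which the tool goes at most 62.5 mm and 10.7 degrees, less where a joint would pass 70% of its speed; a pose out of reach is approached as far as the arm can. A call is refused whole if a number of a shift passes 6.25 or a number of a turn 0.188, either way. A call with a gripper value outside its range is refused whole. The fingers move at their own pace and stop on an object; the grip force is fixed at half the most. Time passes only in rows, so rows that do not move let the fingers close. It gives the time, the measured TCP pose, the force, the opening and the grip force at its end, in the units of the state.
- telemetry.get_obs(): the state, without advancing time (a new reading comes with each control period).
- viewer.camera(name): name is "side" or "top"; returns the picture (400x640x3 uint8, red, green, blue); there is no depth.
- viewer.camera_info(name): a dict with "fovy" (degrees; the focal length in pixels is half the picture's height over the tangent of half this angle, whatever the lens; pixels are square), "cx", "cy" (the principal point, pixels), "D" ([k1, k2, p1, p2, k3] as OpenCV has them; the pictures are not rectified), "rvec" (rotation vector, rad) and "tvec" (3), from world to camera coordinates, as OpenCV has them. Camera axes: x right, y down, z forward; pixel columns grow to the right and rows downward; lengths in m; the calibration is good to about 2 mm. A picture is of the moment at which its call begins. camera_info takes no time and is no camera call.
- ticket.close_job(): hands the job in; it is judged then, once.
The state is a dict: "time_s": time; "qpos": joint angles; "qd": joint speeds; "joint_torque": joint torques, N m; "ee_pos": TCP position; "tool_rot": TCP orientation; "wrist_force": force on the tool from outside, world axes, zero at the start; "torque": the same for the moment, N m; "width": opening from 0.0 (shut) to 1.0 (fully open); "grasp_force": force on a finger pad.
Only numpy, scipy, OpenCV 4.12 (cv2) and the standard library are available. Lean on these libraries where they do the work, as an engineer would, in place of code of your own. Each camera call takes 0.05 s, during which the arm holds its last target. There are 200 camera calls.

## Working session

There is one attempt and no reset: what is moved stays moved. The work goes in short steps, Python scripts to look and compute and a shell command to move; the robot and the scene stay as the last step left them, time stands still between calls to the robot, and variables do not carry over. Pictures are saved under pics/ and viewed, at most 10 in all, crops included, and the job is handed in when it is done.

```bash
mkdir -p pics
cat > h.py <<'E'
import numpy as np, cv2
from station import telemetry, viewer, ticket
def cam(n):
    i=viewer.camera_info(n); f=200/np.tan(np.radians(i["fovy"])/2)
    K=np.array([[f,0,i["cx"]],[0,f,i["cy"]],[0,0,1.]]); return K,np.array(i["D"],float),np.array(i["rvec"],float),np.array(i["tvec"],float)
def ray(n,uv):
    K,D,r,t=cam(n); R=cv2.Rodrigues(r)[0]
    p=cv2.undistortPoints(np.array([[uv]],float),K,D)[0,0]
    return -R.T@t.ravel(), R.T@np.array([p[0],p[1],1])
def atz(n,uv,z):
    c,d=ray(n,uv); return c+d*(z-c[2])/d[2]
def proj(n,P):
    K,D,r,t=cam(n); return cv2.projectPoints(np.array(P,float).reshape(-1,1,3),r,t,K,D)[0][:,0]
def tri(u1,u2):
    c1,d1=ray("side",u1); c2,d2=ray("top",u2)
    s=np.linalg.lstsq(np.c_[d1,-d2],c2-c1,rcond=None)[0]
    a=c1+d1*s[0]; b=c2+d2*s[1]; return (a+b)/2,np.linalg.norm(a-b)
def snap(n,f,crop=None,k=1):
    im=viewer.camera(n)[:,:,::-1]
    if crop: x0,y0,x1,y1=crop; im=im[y0:y1,x0:x1]
    cv2.imwrite("pics/"+f,cv2.resize(im,None,fx=k,fy=k,interpolation=cv2.INTER_CUBIC))
E
python3 - <<'E'
from h import *
snap("top","t0.png",k=1.25); snap("side","s0.png",k=1.25)
for n in("top","side"): print(n,ray(n,(320,200)))
print(telemetry.get_obs())
E
```

```text
top (array([0.21685368, 0.05977804, 1.37339133]), array([ 0.2145552 ,  0.00429624, -0.97680566]))
side (array([0.15465136, 0.94043349, 0.88766617]), array([ 0.28392006, -0.70549978, -0.64948897]))
{'time_s': 0.1, 'qpos': array([ 1.15024108,  0.38375812,  0.04382755,  1.59943107, -0.01791565,
        1.16119177, -0.04988119]), 'qd': array([-9.52168942e-05, -2.69558505e-03,  2.64879932e-03, -3.49372085e-03,
       -3.01927695e-04, -5.98592927e-04,  1.02587553e-03]), 'joint_torque': array([ 2.68996402e-03, -4.34725714e+01,  1.02931336e+00, -2.50454378e+01,
        1.08684148e-02,  5.43953211e-03,  6.13653299e-06]), 'ee_pos': array([ 0.20586983, -0.61553262,  0.19110303]), 'tool_rot': array([-3.13919899e+00,  1.07994156e-04,  3.22855993e-01]), 'wrist_force': array([0.64528058, 0.13064649, 0.23327596]), 'torque': array([ 0.01551198, -0.02955471, -0.01803654]), 'grasp_force': 0.0, 'width': 1.0005022767532732}
```

View pics/t0.png

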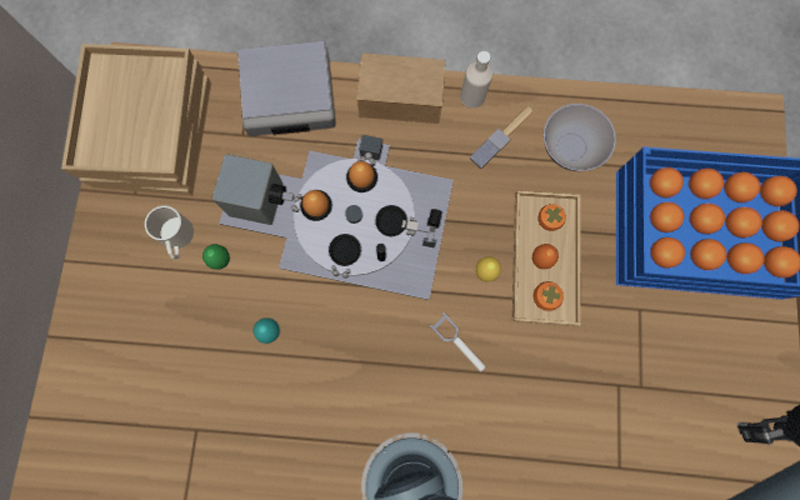

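View pics/s0.png

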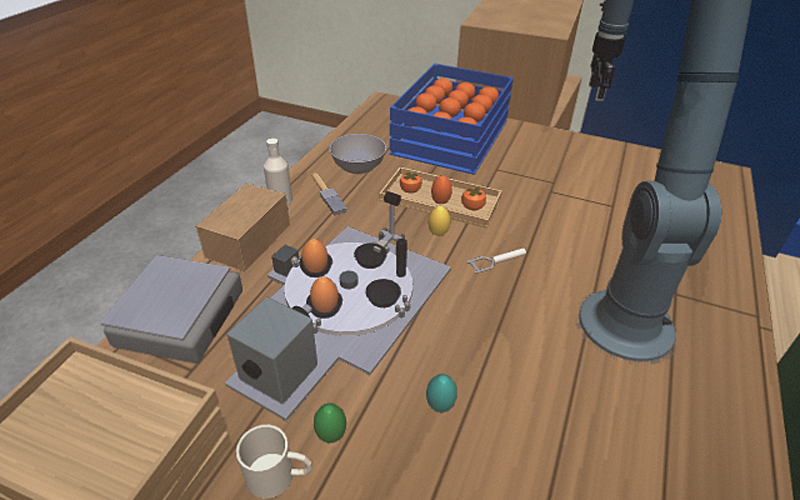

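The target should be the middle fruit in the tray, at top (545,256) and side (442,189) in the 1.25x pictures. These could be mistaken for it:
- the yellow look-alike, top (488,269)
- the green fruit (216,257) and the turquoise fruit (266,330)
- the cup fruits (316,205) and (361,176)
- the flat persimmons (552,216) and (548,296)
- the fruit in the blue crate

The front empty cup is at top (345,249). The other empty cup, on the lock side, is at (391,220). Next I'll check the choice in close crops.

Run:
```python
from h import *
snap("top","t1.png",(210,100,480,270),2.96); snap("side","s1.png",(210,120,410,270),4)
```

```text
(no output)
```

View pics/t1.png

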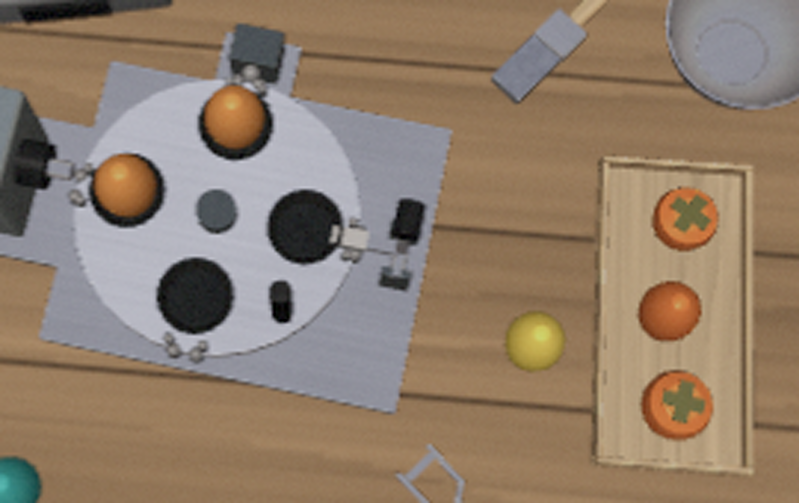

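View pics/s1.png

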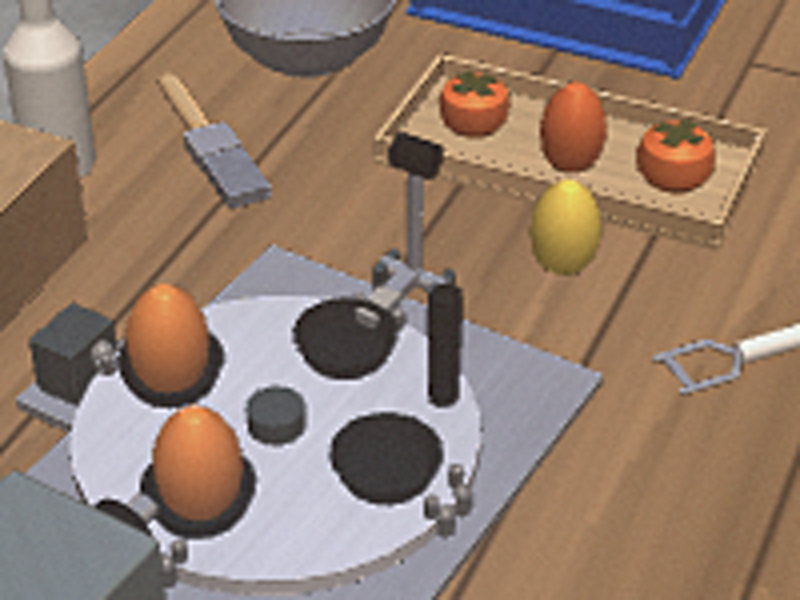

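```bash
cat > m.py <<'E'
from h import *
from scipy.optimize import least_squares
T=lambda u,v:("top",(210+(u-.98)/2.96,100+(v-.98)/2.96)); S=lambda u,v:("side",(210+(u-1.5)/4,120+(v-1.5)/4))
def loc(q,p):
    c,s=np.cos(q[2]),np.sin(q[2]); return [q[0]+c*p[0]-s*p[1],q[1]+s*p[0]+c*p[1],p[2]]
h=.118/2**.5
obs=[((-.088,0,.075),T(195,296)),((0,-.088,.075),T(305,227)),((-h,-h,.15),T(281,289)),((0,-.183,.17),T(408,221)),
 ((-.088,0,.075),S(387,458)),((0,-.088,.075),S(345,338)),((-h,-h,.15),S(445,291)),((0,-.183,.17),S(415,156))]
if __name__=="__main__":
    f=lambda q:np.concatenate([proj(n,[loc(q,p)])[0]-uv for p,(n,uv) in obs])
    r=least_squares(f,[.6,.1,-.2]); q=r.x; print("indexer",q.round(4)); print(r.fun.reshape(-1,2).round(1))
    for k,p in dict(cup=(-.088,0,.06),handle=(-h,-h,.15),knob=(0,-.183,.17),pivot=(0,-.183,.06),spindle=(0,.088,.06)).items(): print(k,np.round(loc(q,p),4))
    # fruit: mask centroids
    for n,o in(("top",T(670,311)),("side",S(573,128))):
        im=viewer.camera(n).astype(int); u,v=map(int,o[1]); m=((im[...,0]-im[...,2]>75)&(im[...,0]>1.75*im[...,1])).astype(np.uint8)
        _,L,st,ce=cv2.connectedComponentsWithStats(m); print(n,st[L[v,u]],ce[L[v,u]],atz(n,ce[L[v,u]],.044))
    print("eye-fit fruit",tri(S(573,128)[1],T(670,311)[1]))
    for a in [(604,162),(747,168),(750,470),(600,462)]: print("tray corner",atz(*T(*a),.028).round(4))
    print("flat1",atz(*T(688,215),.035).round(3),"flat2",atz(*T(680,402),.035).round(3),"yellow",atz(*T(536,341),.035).round(3))
E
python3 m.py
```

```text
indexer [ 0.5792  0.1817 -0.1191]
[[-0.7  0.1]
 [-0.8  0. ]
 [-0.9  1. ]
 [-0.6 -0.3]
 [-0.1 -2. ]
 [ 0.  -2.1]
 [ 0.4 -0.1]
 [-0.  -0.5]]
cup [0.4918 0.1922 0.06  ]
handle [0.4864 0.1088 0.15  ]
knob [0.5574 0.     0.17  ]
pivot [0.5574 0.     0.06  ]
spindle [0.5896 0.2691 0.06  ]
top [426 195  21  20 287] [435.33449477 204.95470383] [ 0.5230049  -0.26572285  0.044     ]
side [346 141  15  20 226] [353.2920354  150.46017699] [ 0.52195014 -0.26454498  0.044     ]
eye-fit fruit (array([ 0.52530052, -0.26991895,  0.03511054]), np.float64(0.0011248671481205107))
tray corner [ 0.6753 -0.2012  0.028 ]
tray corner [ 0.6812 -0.3441  0.028 ]
tray corner [ 0.3787 -0.3515  0.028 ]
tray corner [ 0.3737 -0.2089  0.028 ]
flat1 [ 0.625 -0.285  0.035] flat2 [ 0.437 -0.282  0.035] yellow [ 0.485 -0.141  0.035]
```

The side crop confirms the tall, darker orange fruit between the two squat ones in the tray. It is at (573,128) in the crop, while the yellow look-alike at (565,225) stands outside the tray. The fruit is at about (0.523, -0.267). The tray and cup positions agree with the sizes given, so I'm moving.

```bash
python3 -m inch '{"delta_pos":[[2.1,5.7,1],[2.1,5.7,1],[2.1,5.7,1],[2.1,5.7,1],[2.1,5.7,1]],"twist":[0,0,0,0,0],"hand":[-0.75,-0.75,-0.75,-0.75,-0.75]}'
python3 -m inch '{"delta_pos":[[2.1,5.7,1],[5,0.2,0],[5,0.2,0],[5,0.2,0],[4,0.1,-2]],"twist":[0,0,0,0,0],"hand":[-0.75,-0.75,-0.75,-0.75,-0.75]}'
python3 -m inch '{"delta_pos":[[0,0,-4],[0,0,-4],[0,0,0]],"twist":[0,0,0],"hand":[-0.75,-0.75,-0.75]}'
```

```text
time_s: 0.92
ee_pos: [0.3118, -0.3296, 0.2429]
tool_rot: [3.141, -0.0, 0.323]
wrist_force: [1.1, 0.4, 0.8]
width: 0.874
grasp_force: 0.0
time_s: 1.55
ee_pos: [0.5258, -0.2676, 0.2342]
tool_rot: [3.138, -0.004, 0.324]
wrist_force: [0.3, -0.3, 0.1]
width: 0.873
grasp_force: 0.0
time_s: 1.92
ee_pos: [0.5188, -0.266, 0.1484]
tool_rot: [-3.135, 0.006, 0.323]
wrist_force: [-1.0, -0.2, -0.2]
width: 0.872
grasp_force: 0.0
```

```bash
python3 -m inch '{"delta_pos":[[0.1,-0.1,0],[0,0,-2],[0,0,-2],[0,0,-2],[0,0,0]],"twist":[0,0,0,0,0],"hand":[-0.75,-0.75,-0.75,-0.75,-0.75]}'
python3 - <<'E'
from h import *
snap("top","t2.png",(390,150,490,250),4);snap("side","s2.png",(300,110,400,210),4)
a=[cv2.imread("pics/t2.png"),cv2.imread("pics/s2.png")]; cv2.imwrite("pics/c2.png",np.hstack(a))
E
```

```text
time_s: 2.55
ee_pos: [0.5214, -0.2677, 0.0903]
tool_rot: [-3.139, 0.003, 0.323]
wrist_force: [-0.6, -0.8, 0.3]
width: 0.873
grasp_force: 0.0
```

View pics/c2.png

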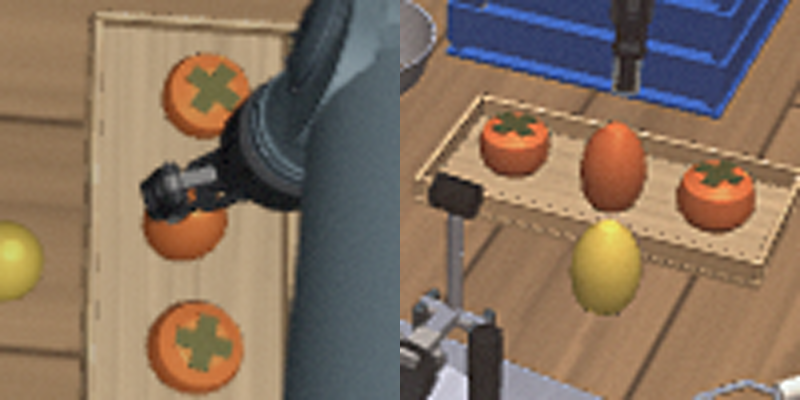

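Run:
```python
from h import *
e=np.array(telemetry.get_obs()["ee_pos"]); print(e)
for p in (e,e+[0,0,.01],e+[-.013,.04,.01],[.523,-.267,.084],[.523,-.267,.006],[.523,-.267,.04]):
    s=proj("side",p)[0];t=proj("top",p)[0]; print("side",(400+(s-[300,110])*4).round() if 0 else ((s-[300,110])*4+[400,0]).round(),"top",((t-[390,150])*4).round())
```

```text
[ 0.5233006  -0.26841836  0.09231869]
side [617. 111.] top [203. 206.]
side [618. 101.] top [207. 202.]
side [617. 129.] top [148. 216.]
side [616. 121.] top [198. 208.]
side [610. 196.] top [170. 230.]
side [613. 164.] top [182. 221.]
```

Run:
```python
from h import *
e=np.array(telemetry.get_obs()["ee_pos"]); y=telemetry.get_obs()["tool_rot"][2]
ty=np.array([np.sin(y),-np.cos(y),0])
out=[]
for n,o in(("side",(330,95)),("top",(410,165))):
    im=viewer.camera(n)[:,:,::-1][o[1]:o[1]+50,o[0]:o[0]+50]; im=cv2.resize(im,None,fx=8,fy=8,interpolation=cv2.INTER_CUBIC)
    for s,c in((1,(0,255,0)),(-1,(255,0,255))):
        for w in(.037,.05):
            q=(proj(n,e+s*ty*w+[0,0,.009])[0]-o+.5)*8; cv2.circle(im,tuple(q.astype(int).tolist()),4,c,1)
    q=(proj(n,e)[0]-o+.5)*8; cv2.circle(im,tuple(q.astype(int).tolist()),4,(255,255,0),-1); out.append(im)
cv2.imwrite("pics/c3.png",np.hstack(out))
```

```text
(no output)
```

View pics/c3.png

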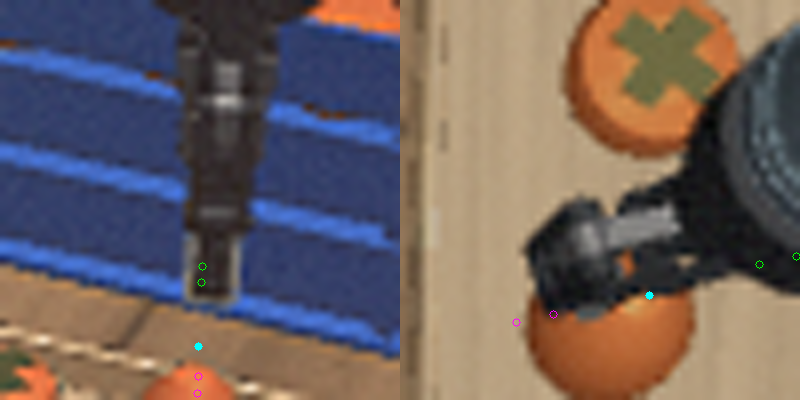

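Run:
```python
from h import *
for s,t in(((213,300),(590,312)),((213,285),(600,290))):
    print(tri((330+s[0]/8-.5,95+s[1]/8-.5),(410+(t[0]-400)/8-.5,165+t[1]/8-.5)))
o=telemetry.get_obs(); print(o["ee_pos"],o["width"],o["tool_rot"])
# joint-consistency: base position via camera?
```

```text
(array([ 0.50733553, -0.23724047,  0.13617867]), np.float64(0.0040794553476011025))
(array([ 0.51114535, -0.23926448,  0.14201209]), np.float64(0.0011104682973039957))
[ 0.52399842 -0.26871614  0.09314903] 0.8783857715237386 [ 3.14055471e+00 -1.16091552e-03  3.22893853e-01]
```

Run:
```python
from h import *
print([ (proj(n,[.206,-.616,.191])[0]*1.25).round() for n in("side","top")])
print([ (proj(n,[.193,-.577,z])[0]*1.25).round() for n in("side","top") for z in(.2,.24)])
a=cv2.imread("pics/s0.png")[0:130,540:680]; b=cv2.imread("pics/t0.png")[380:500,700:800]
a=cv2.resize(a[:120],None,fx=4,fy=4);b=cv2.resize(b,None,fx=2.4,fy=4); cv2.imwrite("pics/c4.png",np.hstack([a,b]))
```

```text
[array([590., 109.]), array([746., 419.])]
[array([594., 113.]), array([597.,  99.]), array([728., 425.]), array([740., 426.])]
```

View pics/c4.png

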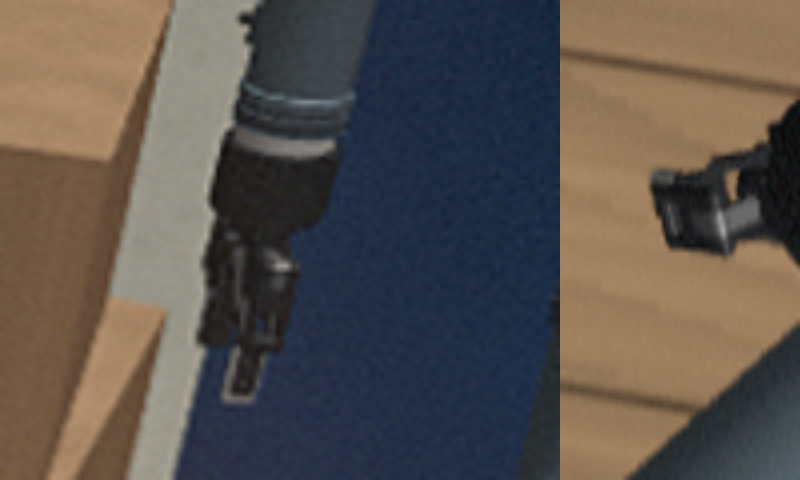

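```bash
python3 -m inch '{"delta_pos":[[0,0,-1.5],[0,0,-1.5],[0,0,-1.5],[0,0,0],[0,0,0]],"twist":[0,0,0,0,0],"hand":[-0.75,-0.75,-0.75,-0.75,-0.75]}'
python3 - <<'E'
from h import *
out=[]
for n,o in(("side",(328,105)),("top",(410,165))):
    im=viewer.camera(n)[:,:,::-1][o[1]:o[1]+60,o[0]:o[0]+50]; out.append(cv2.resize(im,None,fx=8,fy=8,interpolation=cv2.INTER_CUBIC))
cv2.imwrite("pics/c5.png",np.hstack(out))
E
```

```text
time_s: 3.38
ee_pos: [0.5233, -0.2684, 0.0472]
tool_rot: [-3.141, -0.0, 0.323]
wrist_force: [-0.1, 0.2, 0.2]
width: 0.871
grasp_force: 0.0
```

View pics/c5.png

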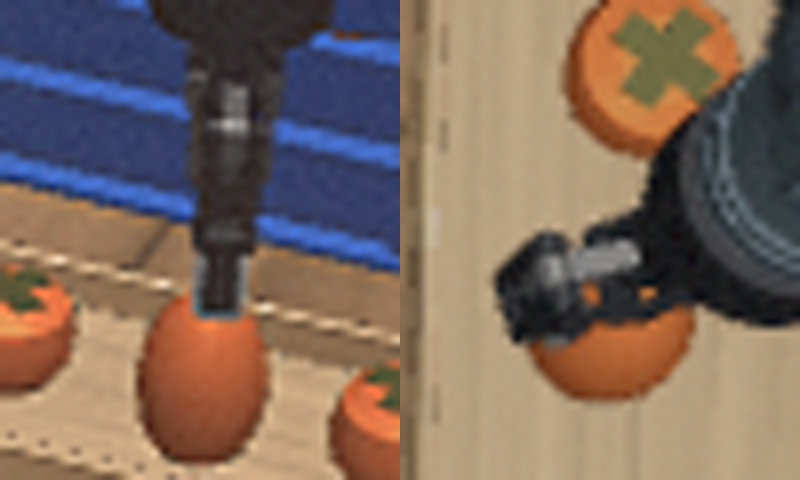

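Run:
```python
from h import *
c,d=ray("side",(328+218/8-.5,105+318/8-.5))
for y in(-.232,-.267,-.30): print(c+d*(y-c[1])/d[1])
print(tri((328+218/8-.5,105+318/8-.5),(410+(545-400)/8-.5,165+340/8-.5)))
for z in (.05,.06,.07,.08,.09): print(z,[(proj(n,[.511,-.232,z])[0]-o+.5)*8 for n,o in(("side",(328,105)),("top",(410,165)))])
```

```text
[ 0.50885797 -0.232       0.09232537]
[ 0.5194319 -0.267      0.0685825]
[ 0.52940161 -0.3         0.04619637]
(array([ 0.50671799, -0.23272362,  0.09169246]), np.float64(0.004620989893200215))
0.05 [array([205.78945054, 401.48316844]), array([115.08954515, 344.97731967])]
0.06 [array([207.49464228, 381.75385946]), array([121.54152969, 339.38377344])]
0.07 [array([209.2143654 , 361.85249798]), array([128.08868104, 333.70810516])]
0.08 [array([210.94879957, 341.77690089]), array([134.73312934, 327.94848503])]
0.09 [array([212.69812729, 321.52484946]), array([141.47706906, 322.10302828])]
```

```bash
python3 -m inch '{"delta_pos":[[0,0,-1],[0,0,-1],[0,0,-0.5],[0,0,0]],"twist":[0,0,0,0],"hand":[-0.75,-0.75,-0.75,-0.75]}'
python3 -m inch '{"delta_pos":[[0,0,-0.5],[0,0,-0.5],[0,0,0]],"twist":[0,0,0],"hand":[-0.75,-0.75,-0.75]}'
python3 - <<'E'
from h import *
o=(328,105); im=viewer.camera("side")
for r in range(136,168,1): print(r,' '.join("%3d,%3d,%3d"%tuple(im[r,c]) for c in(353,355,357)))
E
```

```text
time_s: 3.98
ee_pos: [0.5225, -0.2681, 0.0214]
tool_rot: [-3.14, 0.001, 0.323]
wrist_force: [0.3, -0.1, -0.5]
width: 0.874
grasp_force: 0.0
time_s: 4.35
ee_pos: [0.5227, -0.2682, 0.0118]
tool_rot: [-3.141, 0.001, 0.323]
wrist_force: [-0.0, -0.2, -0.0]
width: 0.873
grasp_force: 0.0
136  50, 42, 38  66, 62, 63  54, 47, 46
137  53, 49, 45  49, 46, 41  55, 46, 45
138  53, 47, 46  50, 41, 41  52, 45, 43
139  47, 38, 41  51, 44, 43  52, 44, 40
140  99, 61, 43  89, 58, 48  49, 39, 37
141  49, 47, 48 101, 71, 52  78, 65, 57
142  56, 49, 48  57, 52, 53  55, 50, 49
143  84, 82, 80  93, 88, 88  85, 84, 84
144  53, 49, 47  64, 58, 57  59, 53, 56
145  42, 35, 35  55, 44, 42  46, 41, 39
146  42, 37, 36  53, 44, 40  67, 60, 57
147  47, 38, 35  59, 53, 47 113,104,102
148  50, 44, 39  50, 42, 39 109,104,100
149  42, 37, 34  54, 46, 46 111,101, 98
150  49, 40, 38  47, 38, 34 132,126,125
151  44, 35, 35  49, 40, 38 125,122,118
152  44, 40, 34  45, 40, 38 128,121,118
153  96, 99,102  95, 98, 97 135,111, 96
154 174, 86, 49 159, 92, 58 169, 87, 52
155 162, 85, 51 161, 82, 47 155, 82, 52
156 149, 77, 48 151, 82, 53 146, 78, 49
157 146, 79, 51 142, 77, 49 140, 73, 48
158 136, 72, 47 138, 77, 49 131, 69, 46
159 129, 70, 47 127, 71, 42 119, 66, 41
160 124, 69, 44 124, 71, 51 112, 64, 42
161 111, 62, 41 107, 56, 35  96, 56, 38
162 102, 57, 36  96, 53, 34 169,145,111
163 188,151,117 228,194,152 218,183,144
164 202,170,138 203,168,132 206,171,131
165 236,219,109 196,161,132 199,164,127
166 235,224, 98 201,164, 84 151,121, 98
167 233,233,109 230,191, 86 174,145, 93
```

```bash
python3 -m inch '{"delta_pos":[[0,0,-0.5],[0,0,-0.5],[0,0,0]],"twist":[0,0,0],"hand":[-0.75,-0.75,-0.75]}'
python3 -m inch '{"delta_pos":[[0,0,-0.4],[0,0,0]],"twist":[0,0],"hand":[-0.75,-0.75]}'
```

```text
time_s: 4.78
ee_pos: [0.5226, -0.2682, 0.0017]
tool_rot: [-3.141, 0.001, 0.323]
wrist_force: [0.4, -0.2, -0.3]
width: 0.875
grasp_force: 0.0
time_s: 5.03
ee_pos: [0.5229, -0.2683, -0.002]
tool_rot: [-3.141, 0.0, 0.323]
wrist_force: [0.2, -1.0, -0.8]
width: 0.871
grasp_force: 0.0
```

```bash
python3 -m inch '{"delta_pos":[[0,0,-0.3],[0,0,-0.3],[0,0,0],[0,0,0]],"twist":[0,0,0,0],"hand":[-0.75,-0.75,-0.75,-0.75]}'
python3 - <<'E'
from h import *
im=viewer.camera("side")
for r in range(152,168,1): print(r,' '.join("%3d,%3d,%3d"%tuple(im[r,c]) for c in(352,354,356)))
E
```

```text
time_s: 5.52
ee_pos: [0.5233, -0.2684, -0.0077]
tool_rot: [-3.142, -0.0, 0.323]
wrist_force: [-0.7, 0.2, -1.1]
width: 0.875
grasp_force: 0.0
152  75, 73, 72  56, 50, 46  72, 70, 70
153  78, 75, 74  57, 48, 45  72, 67, 62
154  57, 53, 49  60, 53, 50  71, 65, 63
155  57, 54, 50  54, 46, 46  93, 91, 87
156  56, 50, 47  57, 51, 49  86, 77, 72
157  42, 34, 31  48, 38, 37 103,104, 98
158 130,116,102 101,105,104 122,123,123
159 134, 70, 44 137, 70, 41 129, 66, 37
160 120, 66, 44 125, 65, 43 119, 62, 45
161 107, 59, 37 110, 59, 39 101, 51, 35
162 100, 53, 34  95, 51, 32 110, 85, 59
163 175,144,110 179,149,117 221,187,145
164 185,154,113 203,170,136 205,169,132
165 239,219, 95 212,166, 99 198,164,130
166 233,225,101 234,219, 95 178,149,106
167 233,234,111 232,214, 94 202,166, 74
```

```bash
python3 -m inch '{"delta_pos":[[0,0,-0.3],[0,0,0],[0,0,0],[0,0,0],[0,0,0]],"twist":[0,0,0,0,0],"hand":[-0.6,-0.45,-0.35,-0.3,-0.2]}'
python3 -m inch '{"delta_pos":[[0,0,0],[0,0,0],[0,0,0],[0,0,0]],"twist":[0,0,0,0],"hand":[0,0.2,0.2,0.2]}'
python3 -m inch '{"delta_pos":[[0,0,0.5],[0,0,1],[0,0,1],[0,0,0],[0,0,0]],"twist":[0,0,0,0,0],"hand":[0.2,0.2,0.2,0.2,0.2]}'
```

```text
time_s: 6.2
ee_pos: [0.5233, -0.2679, -0.01]
tool_rot: [-3.141, 0.0, 0.323]
wrist_force: [-2.2, 2.6, 5.5]
width: 0.645
grasp_force: 63.1
time_s: 6.7
ee_pos: [0.5234, -0.2679, -0.01]
tool_rot: [-3.141, -0.0, 0.323]
wrist_force: [-1.0, 2.9, 5.9]
width: 0.641
grasp_force: 63.1
time_s: 7.32
ee_pos: [0.5232, -0.2685, 0.0145]
tool_rot: [3.141, -0.0, 0.323]
wrist_force: [-0.9, 0.0, -2.5]
width: 0.637
grasp_force: 63.9
```

The cameras show the fingertips about 33 mm higher than the telemetry z says, so I'm using the visual height. The fruit is gripped, and I'm now carrying it over high.

```bash
python3 -m inch '{"delta_pos":[[0,0,3],[0,0,4.5],[0,0,4.5],[0,0,4],[0,1,2.5]],"twist":[0,0,0,0,0],"hand":[0.2,0.2,0.2,0.2,0.2]}'
python3 -m inch '{"delta_pos":[[-0.3,2.5,0],[-0.3,4,0],[-0.3,4,0],[-0.3,4,0],[-0.3,4,0]],"twist":[0,0.05,0.08,0.08,0.08],"hand":[0.2,0.2,0.2,0.2,0.2]}'
python3 -m inch '{"delta_pos":[[-0.3,4,0],[-0.3,4,0],[-0.3,4,0],[-0.3,4,0],[-0.3,4,0]],"twist":[0.08,0.08,0.08,0.03,0],"hand":[0.2,0.2,0.2,0.2,0.2]}'
python3 -m inch '{"delta_pos":[[-0.1,3.5,0],[0,2,0],[0,1,0],[0,0,0],[0,0,0]],"twist":[0,0,0,0,0],"hand":[0.2,0.2,0.2,0.2,0.2]}'
```

```text
time_s: 7.95
ee_pos: [0.5236, -0.2599, 0.2015]
tool_rot: [3.139, -0.001, 0.321]
wrist_force: [0.1, -0.1, -2.7]
width: 0.637
grasp_force: 64.4
time_s: 8.57
ee_pos: [0.5072, -0.0701, 0.1986]
tool_rot: [-3.141, 0.001, 0.619]
wrist_force: [-0.2, -0.7, -2.1]
width: 0.64
grasp_force: 64.4
time_s: 9.2
ee_pos: [0.4917, 0.1294, 0.1989]
tool_rot: [-3.141, 0.001, 0.887]
wrist_force: [1.3, -0.1, -1.9]
width: 0.638
grasp_force: 64.4
time_s: 9.82
ee_pos: [0.4922, 0.1902, 0.199]
tool_rot: [3.141, 0.001, 0.882]
wrist_force: [-0.6, 0.2, -1.6]
width: 0.642
grasp_force: 64.4
```

```bash
python3 -m inch '{"delta_pos":[[0,0,-3],[0,0,-4],[0,0,-3],[0,0,-1.5],[0,0,0]],"twist":[0,0,0,0,0],"hand":[0.2,0.2,0.2,0.2,0.2]}'
python3 - <<'E'
from h import *
out=[]
for n,o in(("side",(270,180)),("top",(240,165))):
    im=viewer.camera(n)[:,:,::-1][o[1]:o[1]+75,o[0]:o[0]+66]; out.append(cv2.resize(im,None,fx=6,fy=6,interpolation=cv2.INTER_CUBIC))
cv2.imwrite("pics/c6.png",np.hstack(out))
for z in(.06,.08,.09,.1): print(z,[((proj(n,[.4918,.1915,z])[0]-o+.5)*6).round() for n,o in(("side",(270,180)),("top",(240,165)))])
E
```

```text
time_s: 10.45
ee_pos: [0.4917, 0.1904, 0.0835]
tool_rot: [-3.141, 0.002, 0.882]
wrist_force: [0.9, -0.3, -2.0]
width: 0.639
grasp_force: 64.4
0.06 [array([221., 339.]), array([216., 218.])]
0.08 [array([222., 306.]), array([213., 209.])]
0.09 [array([222., 290.]), array([211., 205.])]
0.1 [array([222., 273.]), array([209., 200.])]
```

View pics/c6.png

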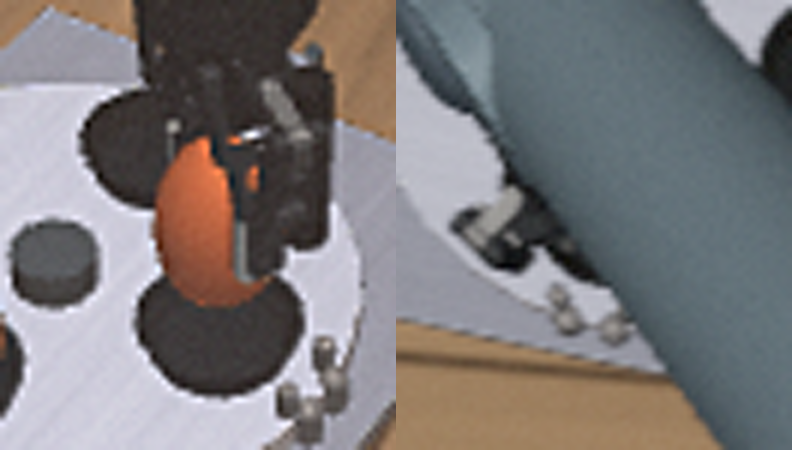

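The side crop shows the fruit, bottom at (217,306), hanging upright over the front cup. The cup's rim runs from column 136 to 304, so its centre is at 220, about 2 mm off. Next I'll lower it.

```bash
python3 -m inch '{"delta_pos":[[-0.1,0.1,-1],[0,0,-1],[0,0,-0.8],[0,0,-0.4],[0,0,0]],"twist":[0,0,0,0,0],"hand":[0.2,0.2,0.2,0.2,0.2]}'
python3 -m inch '{"delta_pos":[[0,0,-0.3],[0,0,-0.2],[0,0,0],[0,0,0]],"twist":[0,0,0,0],"hand":[0.2,0.2,0.2,0.2]}'
```

```text
time_s: 11.18
ee_pos: [0.4908, 0.1925, 0.0518]
tool_rot: [-3.141, 0.001, 0.883]
wrist_force: [0.6, -0.1, -2.1]
width: 0.633
grasp_force: 64.4
time_s: 11.68
ee_pos: [0.4913, 0.1926, 0.0475]
tool_rot: [3.142, -0.0, 0.883]
wrist_force: [-0.7, 0.2, -2.0]
width: 0.638
grasp_force: 64.4
```

```bash
python3 -m inch '{"delta_pos":[[0,0,-0.2],[0,0,0],[0,0,0]],"twist":[0,0,0],"hand":[0.2,0.2,0.2]}'
python3 -m inch '{"delta_pos":[[0,0,-0.15],[0,0,0],[0,0,0]],"twist":[0,0,0],"hand":[0.2,0.2,0.2]}'
```

```text
time_s: 12.05
ee_pos: [0.4912, 0.1925, 0.0453]
tool_rot: [-3.142, 0.0, 0.883]
wrist_force: [-0.2, -1.5, -3.2]
width: 0.641
grasp_force: 64.4
time_s: 12.42
ee_pos: [0.4914, 0.1927, 0.0441]
tool_rot: [3.141, -0.0, 0.883]
wrist_force: [-0.5, -0.6, 0.1]
width: 0.635
grasp_force: 64.6
```

```bash
python3 -m inch '{"delta_pos":[[0,0,-0.1],[0,0,0],[0,0,0]],"twist":[0,0,0],"hand":[0.2,0.2,0.2]}'
python3 -m inch '{"delta_pos":[[0,0,0],[0,0,0],[0,0,0],[0,0,0],[0,0,0]],"twist":[0,0,0,0,0],"hand":[-0.3,-0.4,-0.5,-0.6,-0.7]}'
python3 -m inch '{"delta_pos":[[0,0,0],[0,0,1],[0,0,2],[0,0,3],[0,0,3]],"twist":[0,0,0,0,0],"hand":[-0.8,-0.8,-0.8,-0.8,-0.8]}'
python3 -m inch '{"delta_pos":[[0,0,4],[0,0,2],[0,0,0]],"twist":[0,0,0],"hand":[-0.8,-0.8,-0.8]}'
```

```text
time_s: 12.8
ee_pos: [0.4915, 0.1927, 0.044]
tool_rot: [3.141, 0.0, 0.883]
wrist_force: [-1.9, -1.1, 6.3]
width: 0.643
grasp_force: 65.3
time_s: 13.42
ee_pos: [0.4911, 0.1926, 0.0427]
tool_rot: [-3.141, 0.0, 0.883]
wrist_force: [-0.1, -0.9, 0.2]
width: 0.852
grasp_force: 0.0
time_s: 14.05
ee_pos: [0.4916, 0.193, 0.1353]
tool_rot: [3.141, -0.001, 0.883]
wrist_force: [-0.5, 0.0, 0.6]
width: 0.899
grasp_force: 0.0
time_s: 14.42
ee_pos: [0.4932, 0.1937, 0.1963]
tool_rot: [3.138, -0.005, 0.883]
wrist_force: [-0.3, 0.1, 0.1]
width: 0.9
grasp_force: 0.0
```

```bash
python3 -m inch '{"delta_pos":[[0.3,-1,0],[0.6,-2,0],[0.6,-2,0],[0.6,-2,0],[0.6,-2,0]],"twist":[-0.09,-0.09,-0.09,-0.09,-0.09],"hand":[-0.4,-0.06,-0.06,-0.06,-0.06]}'
python3 -m inch '{"delta_pos":[[0.8,-2.4,0],[0.8,-2.4,0],[0.8,-2.2,0],[0.8,-2,0],[0.6,-1.2,0]],"twist":[-0.09,-0.09,-0.09,-0.09,-0.09],"hand":[-0.06,-0.06,-0.06,-0.06,-0.06]}'
python3 -m inch '{"delta_pos":[[0,0,0],[0,0,0]],"twist":[-0.1,0],"hand":[-0.06,-0.06]}'
python3 - <<'E'
from h import *
for n in("side","top"):
    im=viewer.camera(n).astype(int); m=((im[...,0]-im[...,2]>75)&(im[...,0]>1.6*im[...,1])).astype(np.uint8)
    _,L,st,ce=cv2.connectedComponentsWithStats(m); 
    print(n,"pred",proj(n,[.4915,.1915,.095])[0].round(1),[(s.tolist(),c.round(1).tolist()) for s,c in zip(st,ce) if 100<s[4]<900 and s[0]<420 and c[1]>140])
im=viewer.camera("side")[:,:,::-1]; o=(270,110); a=cv2.resize(im[o[1]:o[1]+130,o[0]:o[0]+110],None,fx=4,fy=4,interpolation=cv2.INTER_CUBIC); cv2.imwrite("pics/c7.png",a)
E
```

```text
time_s: 15.05
ee_pos: [0.5174, 0.1018, 0.1919]
tool_rot: [-3.141, 0.002, 0.43]
wrist_force: [1.0, 0.0, -0.7]
width: 0.529
grasp_force: 0.0
time_s: 15.68
ee_pos: [0.5555, -0.001, 0.1917]
tool_rot: [3.141, 0.002, -0.022]
wrist_force: [0.2, -0.4, -0.2]
width: 0.533
grasp_force: 0.0
time_s: 15.92
ee_pos: [0.5554, 0.0005, 0.1919]
tool_rot: [3.142, 0.002, -0.116]
wrist_force: [-0.9, 0.2, -0.2]
width: 0.532
grasp_force: 0.0
side pred [306.5 226.5] [([320, 139, 17, 14, 149], [328.5, 146.4]), ([370, 151, 19, 16, 190], [378.7, 159.6]), ([242, 191, 19, 23, 227], [251.1, 201.6]), ([296, 214, 21, 25, 379], [306.2, 226.3]), ([249, 222, 21, 22, 218], [258.6, 231.5])]
top pred [274.5 198.3] [([264, 188, 20, 21, 307], [273.7, 198.1])]
```

View pics/c7.png

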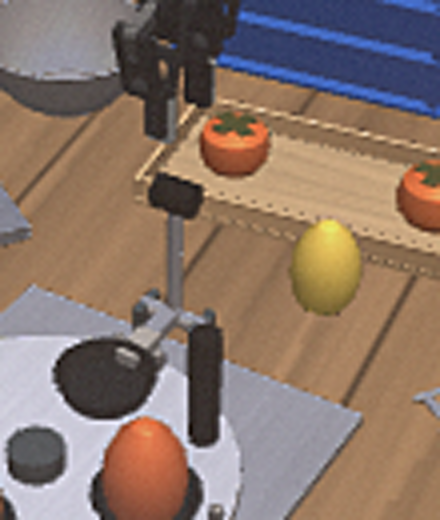

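The fruit stands in the front cup: side mask centre (306.2,226.3) against a predicted (306.5,226.5). In the crop the open fingers, tips at (155,135) and (200,100), are above the knob at (177,197).

Run:
```python
from h import *
o=np.array((270,110))
for p,y in(((157,134),.03),((200,102),-.03),((177,197),0)):
    c,d=ray("side",np.array(p)/4+o-.5); print(c+d*(y-c[1])/d[1])
```

```text
[0.55873715 0.03       0.23832921]
[ 0.55262577 -0.03        0.23111759]
[0.55610546 0.         0.16816335]
```

```bash
python3 -m inch '{"delta_pos":[[0.1,-0.1,-2],[0,0,-2],[0,0,-1.5],[0,0,-1],[0,0,0]],"twist":[0,0,0,0,0],"hand":[-0.06,-0.06,-0.06,-0.06,-0.06]}'
python3 -m inch '{"delta_pos":[[0,0,-0.8],[0,0,0],[0,0,0]],"twist":[0,0,0],"hand":[-0.06,-0.06,-0.06]}'
```

```text
time_s: 16.7
ee_pos: [0.5566, -0.0003, 0.1271]
tool_rot: [3.142, 0.002, -0.117]
wrist_force: [-0.3, 0.0, -0.2]
width: 0.533
grasp_force: 0.0
time_s: 17.08
ee_pos: [0.5575, -0.0004, 0.1202]
tool_rot: [-3.142, -0.001, -0.117]
wrist_force: [-0.7, -0.7, 0.2]
width: 0.526
grasp_force: 0.0
```

```bash
python3 -m inch '{"delta_pos":[[-0.1,-0.9,0],[-0.2,-1.6,-0.1],[-0.2,-1.6,-0.4],[-0.2,-1.5,-0.6],[0,0,0]],"twist":[0,0,0,0,0],"hand":[-0.06,-0.06,-0.06,-0.06,-0.06]}'
python3 -m inch '{"delta_pos":[[-0.2,-1.4,-0.8],[-0.2,-1.3,-1],[-0.1,-1.1,-1.2],[0,0,0],[0,0,0]],"twist":[0,0,0,0,0],"hand":[-0.06,-0.06,-0.06,-0.06,-0.06]}'
```

```text
time_s: 17.7
ee_pos: [0.5488, -0.0599, 0.1077]
tool_rot: [3.14, 0.002, -0.121]
wrist_force: [0.2, 0.1, 1.4]
width: 0.529
grasp_force: 0.0
time_s: 18.32
ee_pos: [0.546, -0.093, 0.0809]
tool_rot: [-3.14, -0.0, -0.116]
wrist_force: [-3.6, 3.6, 13.8]
width: 0.531
grasp_force: 6.3
```

```bash
python3 -m inch '{"delta_pos":[[0,0,0.4],[0,0,0.4],[0,0,0],[0,0,0]],"twist":[0,0,0,0],"hand":[-0.06,-0.06,-0.06,-0.06]}'
python3 -m inch '{"delta_pos":[[0,-0.4,0],[0,0,0],[0,0,0]],"twist":[0,0,0],"hand":[-0.06,-0.06,-0.06]}'
```

```text
time_s: 18.82
ee_pos: [0.5445, -0.0947, 0.0862]
tool_rot: [3.141, 0.001, -0.117]
wrist_force: [-0.0, 0.8, -0.6]
width: 0.535
grasp_force: 0.6
time_s: 19.2
ee_pos: [0.5446, -0.0948, 0.0862]
tool_rot: [-3.138, 0.002, -0.115]
wrist_force: [-0.4, 5.7, -0.1]
width: 0.535
grasp_force: 3.0
```

```bash
python3 -m inch '{"delta_pos":[[0,0.8,0.5],[0,0.2,2],[0,0,4],[0,0,4],[0,0,1.5]],"twist":[0,0,0,0,0],"hand":[-0.06,-0.06,-0.06,-0.06,-0.06]}'
python3 -m inch '{"delta_pos":[[-0.5,2,0],[-0.6,2.2,0],[-0.6,2.2,0],[-0.6,2.2,0],[-0.6,2.2,0]],"twist":[0.08,0.08,0.08,0.08,0.08],"hand":[0,0.06,0.06,0.06,0.06]}'
python3 -m inch '{"delta_pos":[[-0.6,2.2,0],[-0.6,2.2,0],[-0.6,2.2,0],[-0.6,1.8,0],[-0.5,0.4,0]],"twist":[0.08,0.08,0.08,0.08,0.06],"hand":[0.06,0.06,0.06,0.06,0.06]}'
cat > k.py <<'E'
from m import *
q=(.5792,.1817,-.1191)
ims={n:viewer.camera(n) for n in("side","top")}
for a in(0,.45,.7,.8,.9):
    P=loc(q,(0,-.183-.11*np.sin(a),.06+.11*np.cos(a))); print(a,np.round(P,3),[(n,proj(n,[P])[0].round().astype(int).tolist(),ims[n][tuple(proj(n,[P])[0].round().astype(int)[::-1])].tolist()) for n in ims])
im=ims["side"].max(2); print("side dark rows 330..370:")
ys,xs=np.where(im[130:185,300:345]<60); print(len(xs), xs.mean()+300 if len(xs) else 0, ys.mean()+130 if len(xs) else 0)
for r in range(140,190,2): print(r,''.join('#' if v<60 else('+' if v<110 else '.') for v in im[r,285:350]))
E
python3 k.py
```

```text
time_s: 19.82
ee_pos: [0.5472, -0.0897, 0.2102]
tool_rot: [3.14, -0.006, -0.118]
wrist_force: [-0.3, 0.2, 0.2]
width: 0.531
grasp_force: 0.0
time_s: 20.45
ee_pos: [0.5154, 0.0193, 0.2059]
tool_rot: [3.141, 0.002, 0.285]
wrist_force: [0.7, 0.5, 0.8]
width: 0.466
grasp_force: 0.0
time_s: 21.08
ee_pos: [0.4866, 0.1103, 0.207]
tool_rot: [-3.141, -0.001, 0.67]
wrist_force: [-0.5, -0.3, 0.5]
width: 0.467
grasp_force: 0.0
0 [ 0.557 -0.     0.17 ] [('side', [313, 158], [145, 113, 87]), ('top', [347, 174], [146, 146, 158])]
0.45 [ 0.552 -0.048  0.159] [('side', [322, 153], [52, 49, 45]), ('top', [364, 179], [136, 108, 79])]
0.7 [ 0.549 -0.07   0.144] [('side', [325, 154], [59, 51, 46]), ('top', [372, 182], [111, 92, 76])]
0.8 [ 0.548 -0.078  0.137] [('side', [326, 154], [50, 43, 39]), ('top', [375, 183], [28, 30, 26])]
0.9 [ 0.547 -0.086  0.128] [('side', [328, 155], [77, 77, 73]), ('top', [377, 184], [37, 37, 36])]
side dark rows 330..370:
464 323.70474137931035 145.77370689655172
140 ..............................+####+########....+................
142 .....+........................########
[... 937 characters left out ...]

170 .................................................................
172 .................................................................
174 .................................................................
176 ....................................+............................
178 ...................................+.............................
180 .............................+....+.......................+......
182 ........................+++++....................................
184 ....................+++++++++..............................+.....
186 ...................++...+++++++..............................+...
188 ..................+++++.....++......+++..........................
```

Run:
```python
from h import *
im=viewer.camera("top").max(2)
for r in range(168,196): print(r,''.join('#' if v<60 else('+' if v<100 else '.') for v in im[r,335:395]))
```

```text
168 ............................................................
169 ............................................................
170 ............................................................
171 ............................................................
172 ............................................................
173 ............................................................
174 ........+...................................................
175 .......+++..................................................
176 .......+++....++......+.....................................
177 .......+#+.....++...........++++++++........................
178 .......+#.....+#+......................+######+.............
179 ..............##+......................+########+.+.+++++++.
180 +.............##.......................+########+...........
181 ++............##.......................#########+...........
182 +++...........++......................+#########+...........
183 ++.....................................#########+...........
184 ++.....+...............................#########............
185 ++......++.............................########+............
186 +++...................................#########+............
187 +++...................................#########+............
188 +++...................................#########+............
189 ++++..................................#########.............
190 +++++.................................+#######+.............
191 +++++++....................................+++..............
192 ++++++.....+++..............................................
193 +++++++++..+++..............................................
194 .+++++##+++##+..............................................
195 .+++++#######...............................................
```

Top view: the knob's dark blob is centred at (377.5,184.4), which matches the prediction for 0.9 rad, so the lever is fully open. Now the handle.

```bash
python3 -m inch '{"delta_pos":[[0,-0.1,-3],[0,0,-4],[0,0,-1.5],[0,0,0],[0,0,-1]],"twist":[0,0,0,0,0],"hand":[0.06,0.06,0.06,0.06,0.06]}'
python3 -m inch '{"delta_pos":[[0,0,-1],[0,0,-1],[0,0,-1],[0,0,-1],[0,0,0]],"twist":[0,0,0,0,0],"hand":[0.06,0.06,0.06,0.06,0.06]}'
python3 - <<'E'
import numpy as np
A=np.array([.5792,.1817]);y=-.1191
prev=None
for k in range(0,13):
    th=np.pi/2*k/12; a=y+np.radians(225)-th; p=A+.118*np.array([np.cos(a),np.sin(a)])
    print(k,p.round(4), None if prev is None else ((p-prev)*100).round(2)); prev=p
E
```

```text
time_s: 21.85
ee_pos: [0.4896, 0.1072, 0.1137]
tool_rot: [3.139, -0.004, 0.662]
wrist_force: [-0.1, -0.4, 0.9]
width: 0.47
grasp_force: 0.0
time_s: 22.48
ee_pos: [0.4861, 0.1064, 0.0707]
tool_rot: [-3.14, 0.002, 0.663]
wrist_force: [0.6, 0.9, -0.5]
width: 0.47
grasp_force: 0.0
0 [0.4864 0.1088] None
1 [0.4777 0.1215] [-0.87  1.27]
2 [0.4707 0.1353] [-0.7   1.38]
3 [0.4656 0.1498] [-0.51  1.46]
4 [0.4624 0.1649] [-0.32  1.51]
5 [0.4612 0.1803] [-0.12  1.54]
6 [0.462  0.1957] [0.08 1.54]
7 [0.4649 0.2109] [0.28 1.52]
8 [0.4697 0.2256] [0.48 1.47]
9 [0.4763 0.2395] [0.67 1.39]
10 [0.4847 0.2524] [0.84 1.29]
11 [0.4948 0.2641] [1.   1.17]
12 [0.5063 0.2745] [1.15 1.03]
```

```bash
python3 -m inch '{"delta_pos":[[-0.4,0.8,0],[-0.4,0.7,0],[-0.4,0.7,0],[-0.3,0.7,0],[0,0,0]],"twist":[-0.06,-0.07,-0.06,-0.07,0],"hand":[0.06,0.06,0.06,0.06,0.06]}'
python3 -m inch '{"delta_pos":[[-0.3,0.7,0],[-0.2,0.8,0],[-0.2,0.7,0],[-0.1,0.8,0],[0,0,0]],"twist":[-0.06,-0.07,-0.06,-0.07,0],"hand":[0.06,0.06,0.06,0.06,0.06]}'
python3 k.py | head -0
python3 - <<'E'
from h import *
o=telemetry.get_obs(); print(o["ee_pos"],o["tool_rot"][2],o["wrist_force"])
E
```

```text
time_s: 23.1
ee_pos: [0.4727, 0.1351, 0.0721]
tool_rot: [3.142, -0.0, 0.402]
wrist_force: [-0.5, 0.3, 0.6]
width: 0.467
grasp_force: 0.0
time_s: 23.72
ee_pos: [0.4639, 0.1671, 0.0722]
tool_rot: [-3.141, -0.0, 0.147]
wrist_force: [0.0, 0.8, -0.0]
width: 0.468
grasp_force: 0.0
[0.4640748  0.16619334 0.07202977] 0.14548648447570622 [ 0.04646536 -0.5818476  -0.48779545]Exception ignored on flushing sys.stdout:
BrokenPipeError: [Errno 32] Broken pipe
```

```bash
cat > f.py <<'E'
from m import *
q=(.5792,.1817,-.1191)
for n in("side","top"):
    im=viewer.camera(n).astype(int); m=((im[...,0]-im[...,2]>75)&(im[...,0]>1.6*im[...,1])).astype(np.uint8)
    _,L,st,ce=cv2.connectedComponentsWithStats(m)
    for s,c in zip(st,ce):
        if 60<s[4]<900 and c[0]<335 and c[1]>120:
            P=atz(n,c,.095); d=P[:2]-q[:2]; print(n,s.tolist(),c.round(1),P.round(3),"r",np.hypot(*d).round(3),"th",round(float(np.pi-((np.arctan2(d[1],d[0])-q[2])%(2*np.pi))),3))
o=telemetry.get_obs(); print(o["time_s"],o["ee_pos"],o["wrist_force"])
E
python3 f.py
```

```text
side [254, 184, 19, 22, 219] [263.  194.6] [0.656 0.125 0.095] r 0.096 th -2.625
side [238, 214, 21, 23, 240] [247.6 224. ] [0.635 0.247 0.095] r 0.086 th 2.162
side [283, 222, 22, 25, 394] [293.8 234.2] [0.509 0.231 0.095] r 0.085 th 0.492
23.925 [0.46421027 0.16565217 0.07192579] [ 0.02553585  0.02361161 -0.60169528]
```

```bash
python3 -m inch '{"delta_pos":[[-0.1,0.8,0],[-0.1,0.7,0],[0,0.8,0],[0.1,0.8,0],[0.1,0.7,0]],"twist":[-0.06,-0.07,-0.06,-0.07,-0.06],"hand":[0.06,0.06,0.06,0.06,0.06]}'
python3 -m inch '{"delta_pos":[[0.2,0.8,0],[0.2,0.7,0],[0.3,0.7,0],[0,0,0],[0,0,0]],"twist":[-0.07,-0.06,-0.07,0,0],"hand":[0.06,0.06,0.06,0.06,0.06]}'
python3 f.py
```

```text
time_s: 24.55
ee_pos: [0.4643, 0.2027, 0.0718]
tool_rot: [3.14, 0.0, -0.179]
wrist_force: [0.4, -1.5, 0.0]
width: 0.476
grasp_force: 0.7
time_s: 25.18
ee_pos: [0.4712, 0.2254, 0.0718]
tool_rot: [-3.142, -0.0, -0.376]
wrist_force: [0.8, 0.1, -0.9]
width: 0.465
grasp_force: 0.0
side [326, 140, 11, 13, 92] [331.4 146.5] [ 0.572 -0.183  0.095] r 0.365 th -1.671
side [269, 182, 20, 21, 252] [278.5 192.5] [0.621 0.098 0.095] r 0.093 th -2.156
side [235, 204, 21, 20, 249] [245.  213.7] [0.662 0.215 0.095] r 0.089 th 2.637
side [266, 225, 22, 26, 420] [276.7 237.6] [0.544 0.259 0.095] r 0.086 th 1.022
25.275 [0.47124516 0.22520181 0.07183157] [-1.06919164  0.16573713  0.53118761]
```

```bash
python3 -m inch '{"delta_pos":[[0.3,0.7,0],[0.4,0.7,0],[0.4,0.7,0],[0.4,0.6,0],[0,0,0]],"twist":[-0.06,-0.07,-0.06,-0.07,0],"hand":[0.06,0.06,0.06,0.06,0.06]}'
python3 -m inch '{"delta_pos":[[0.3,0.4,0],[0.3,0.3,0],[0.3,0.3,0],[0.2,0.3,0],[0,0,0]],"twist":[-0.05,-0.05,-0.05,-0.05,0],"hand":[0.06,0.06,0.06,0.06,0.06]}'
python3 f.py
```

```text
time_s: 25.9
ee_pos: [0.4864, 0.253, 0.0719]
tool_rot: [-3.142, -0.001, -0.635]
wrist_force: [-0.1, 0.6, -0.2]
width: 0.47
grasp_force: 0.0
time_s: 26.52
ee_pos: [0.4968, 0.2658, 0.0715]
tool_rot: [3.141, -0.0, -0.835]
wrist_force: [-0.1, -0.4, -1.1]
width: 0.469
grasp_force: 0.0
side [320, 139, 17, 14, 136] [328.6 146.2] [ 0.581 -0.181  0.095] r 0.363 th -1.696
side [239, 195, 20, 22, 255] [248.6 205.9] [0.669 0.183 0.095] r 0.09 th 3.003
side [253, 224, 22, 25, 397] [262.9 236.3] [0.577 0.27  0.095] r 0.088 th 1.428
top [251, 158, 10, 18, 117] [255.2 165.9] [0.58  0.255 0.095] r 0.074 th 1.461
26.625 [0.4968568  0.26572893 0.07165396] [-0.06887021 -0.16139732 -0.01449406]
```

```bash
python3 -m inch '{"delta_pos":[[0.3,0.3,0],[0.3,0.3,0],[0.3,0.2,0],[0,0,0],[0,0,0]],"twist":[-0.03,-0.03,-0.02,0,0],"hand":[0.06,0.06,0.06,0.06,0.06]}'
python3 -m inch '{"delta_pos":[[0.2,0.2,0],[0.2,0.2,0],[0,0,0],[0,0,0]],"twist":[0,0,0,0],"hand":[0.06,0.06,0.06,0.06]}'
python3 f.py
```

```text
time_s: 27.25
ee_pos: [0.5007, 0.2684, 0.0703]
tool_rot: [3.127, 0.002, -0.918]
wrist_force: [-8.9, -6.4, 6.8]
width: 0.472
grasp_force: 5.2
time_s: 27.75
ee_pos: [0.5003, 0.2683, 0.0697]
tool_rot: [3.115, 0.004, -0.919]
wrist_force: [-16.0, -11.8, 14.6]
width: 0.469
grasp_force: 10.0
side [320, 139, 17, 14, 137] [328.5 146. ] [ 0.582 -0.182  0.095] r 0.363 th -1.698
side [239, 194, 21, 23, 267] [249.1 205.6] [0.668 0.182 0.095] r 0.089 th 3.021
side [252, 223, 22, 26, 365] [261.3 236.6] [0.581 0.272 0.095] r 0.091 th 1.466
top [248, 156, 13, 19, 148] [254.4 164.1] [0.585 0.258 0.095] r 0.077 th 1.526
27.85 [0.50032434 0.26824422 0.06968893] [-16.7414402  -12.51002533  15.18524039]
```

```bash
python3 -m inch '{"delta_pos":[[0.15,0.15,0.1],[0.15,0.15,0],[0,0,0],[0,0,0]],"twist":[0.04,0.03,0,0],"hand":[0.06,0.06,0.06,0.06]}'
python3 f.py
```

```text
time_s: 28.35
ee_pos: [0.4989, 0.2691, 0.0695]
tool_rot: [3.106, 0.009, -0.85]
wrist_force: [-21.2, -15.5, 18.5]
width: 0.472
grasp_force: 13.1
side [320, 139, 17, 14, 140] [328.4 146.1] [ 0.582 -0.181  0.095] r 0.363 th -1.698
side [239, 194, 21, 24, 264] [249.2 205.4] [0.668 0.181 0.095] r 0.089 th 3.029
side [252, 223, 22, 26, 357] [261.  236.8] [0.581 0.273 0.095] r 0.092 th 1.469
top [247, 156, 14, 20, 161] [254.1 164.1] [0.585 0.259 0.095] r 0.078 th 1.523
28.45 [0.49888167 0.26908735 0.06950272] [-21.61695303 -14.77001622  17.80991156]
```

```bash
python3 -m inch '{"delta_pos":[[-0.4,-0.4,0],[-0.4,-0.4,0],[0,0,0]],"twist":[0,0,0],"hand":[0.06,0.06,0.06]}'
python3 - <<'E'
from h import *
im=viewer.camera("top").max(2)
for r in range(166,196): print(r,''.join('#' if v<60 else('+' if v<100 else '.') for v in im[r,325:390]))
E
python3 f.py
```

```text
time_s: 28.82
ee_pos: [0.5001, 0.2692, 0.0706]
tool_rot: [3.131, 0.004, -0.847]
wrist_force: [-6.8, -3.2, -0.4]
width: 0.464
grasp_force: 3.6
166 .................................................................
167 +................................................................
168 +................................................................
169 #..+++...........................................................
170 #................................................................
171 #................................................................
172 #................................................................
173 #......+.........................................................
174 #................................................................
175 #................+++.............................................
176 .................+++....++......+................................
177 .................+#+....+++...........+++++++....................
178 .................+#.....+#.......................+######++.......
179 ........................##+.................
[... 841 characters left out ...]
........+++.........
192 ..............+++....+++.........................................
193 ..............##++..+.++.........................................
194 .............+####+++##+.........................................
195 .............+#########..........................................
side [320, 139, 17, 14, 140] [328.5 146. ] [ 0.582 -0.182  0.095] r 0.364 th -1.698
side [239, 194, 21, 24, 267] [248.8 205.5] [0.669 0.182 0.095] r 0.09 th 3.02
side [252, 223, 22, 26, 370] [261.5 236.5] [0.58  0.272 0.095] r 0.09 th 1.464
top [249, 156, 12, 20, 149] [254.5 164.6] [0.584 0.258 0.095] r 0.076 th 1.509
28.975 [0.50011178 0.26924151 0.0706019 ] [-6.62469629 -3.64434093  0.05803802]
```

```bash
python3 - <<'E'
from m import *
q=(.5792,.1817,-.1191)
for c in((251.1,201.6),(258.6,231.5),(306.2,226.3)):
    P=atz("side",c,.095); d=P[:2]-q[:2]; print(c,P.round(3),np.hypot(*d).round(3),round(float(np.pi-((np.arctan2(d[1],d[0])-q[2])%(2*np.pi))),3))
E
python3 -m inch '{"delta_pos":[[-0.3,-0.3,0],[-0.3,-0.3,0],[0,0,0]],"twist":[0,0,0],"hand":[0.06,0.06,0.06]}'
python3 f.py
```

```text
(251.1, 201.6) [0.672 0.165 0.095] 0.094 -3.082
(258.6, 231.5) [0.596 0.259 0.095] 0.079 1.66
(306.2, 226.3) [0.493 0.191 0.095] 0.087 -0.009
time_s: 29.35
ee_pos: [0.5003, 0.2668, 0.0736]
tool_rot: [-3.139, -0.0, -0.847]
wrist_force: [1.2, 0.3, 0.3]
width: 0.472
grasp_force: 0.0
side [320, 139, 17, 14, 140] [328.6 146.2] [ 0.581 -0.181  0.095] r 0.363 th -1.696
side [239, 194, 21, 23, 258] [248.7 205.4] [0.67  0.182 0.095] r 0.091 th 3.023
side [252, 223, 22, 26, 400] [261.9 236. ] [0.58  0.27  0.095] r 0.088 th 1.463
top [250, 156, 11, 19, 127] [255.2 164.9] [0.583 0.256 0.095] r 0.074 th 1.501
29.45 [0.50015097 0.26708625 0.07347182] [-0.35206043  0.51240902 -0.00059861]
```

```bash
python3 - <<'E'
from h import *
o=telemetry.get_obs(); print("free",o["wrist_force"],o["torque"],o["qpos"].round(3))
E
python3 -m inch '{"delta_pos":[[0.4,0.4,0],[0.4,0.4,0],[0.2,0.2,0],[0,0,0],[0,0,0]],"twist":[0,0,0,0,0],"hand":[0.06,0.06,0.06,0.06,0.06]}'
python3 - <<'E'
from h import *
o=telemetry.get_obs(); F,M=o["wrist_force"],o["torque"]; print("push",o["ee_pos"],F,M,o["qpos"].round(3),o["joint_torque"].round(1))
print("r_perp (F x M/F2)",np.cross(F,M)/(F@F),"pitch",F@M/np.linalg.norm(F),"dir",F/np.linalg.norm(F))
E
python3 f.py
```

```text
free [-0.35206043  0.51240902 -0.00059861] [ 0.02195024 -0.00879065 -0.00231991] [-0.967  0.394  0.482  1.919 -0.233  0.881 -2.785]
time_s: 30.08
ee_pos: [0.5005, 0.268, 0.0711]
tool_rot: [3.117, 0.004, -0.85]
wrist_force: [-15.3, -13.0, 14.4]
width: 0.472
grasp_force: 9.9
push [0.5004977  0.26804575 0.07112158] [-15.32234643 -13.01043492  14.36620078] [-2.61699198  3.1832549  -0.03612524] [-0.963  0.417  0.482  1.895 -0.238  0.912 -2.785] [ -2.1 -32.4   2.8 -27.3  -1.5  -5.8   0. ]
r_perp (F x M/F2) [-0.07414612 -0.06249618 -0.13567923] pitch -0.07431331123903549 dir [-0.62016338 -0.52659006  0.58146392]
side [320, 139, 17, 14, 140] [328.5 146.1] [ 0.582 -0.182  0.095] r 0.363 th -1.698
side [239, 194, 21, 24, 259] [249.  205.4] [0.669 0.181 0.095] r 0.09 th 3.027
side [252, 223, 22, 26, 371] [261.3 236.5] [0.58  0.272 0.095] r 0.091 th 1.466
top [248, 156, 13, 20, 150] [254.4 164.2] [0.585 0.258 0.095] r 0.077 th 1.522
30.175 [0.50050686 0.26805973 0.07112488] [-14.87150175 -12.61423463  15.17721568]
```

```bash
python3 -m inch '{"delta_pos":[[0,0.1,0.5],[0,0.1,0.3],[0,0,0],[0,0,0]],"twist":[0.05,0.05,0,0],"hand":[0.06,0.06,0.06,0.06]}'
python3 -m inch '{"delta_pos":[[0.2,0.3,0.2],[0.2,0.3,0.2],[0,0,0],[0,0,0]],"twist":[0,0,0,0],"hand":[0.06,0.06,0.06,0.06]}'
python3 f.py
```

```text
time_s: 30.68
ee_pos: [0.4988, 0.2692, 0.0746]
tool_rot: [3.115, 0.005, -0.749]
wrist_force: [-9.3, -10.8, -6.2]
width: 0.47
grasp_force: 7.1
time_s: 31.18
ee_pos: [0.4983, 0.2689, 0.0747]
tool_rot: [3.1, 0.006, -0.751]
wrist_force: [-13.8, -15.9, -11.7]
width: 0.471
grasp_force: 10.0
side [320, 139, 17, 14, 141] [328.5 146.1] [ 0.582 -0.181  0.095] r 0.363 th -1.698
side [239, 194, 21, 23, 254] [248.9 205.2] [0.67  0.181 0.095] r 0.091 th 3.033
side [252, 223, 22, 26, 371] [261.2 236.5] [0.581 0.272 0.095] r 0.091 th 1.469
top [245, 156, 16, 20, 181] [253.4 164.1] [0.585 0.261 0.095] r 0.079 th 1.519
31.275 [0.49839809 0.26892421 0.07470382] [-12.74894859 -15.00405405 -12.65514358]
```

Run:
```python
from h import *
im=viewer.camera("side").max(2)
for r in range(214,256): print(r,''.join('#' if v<55 else('+' if v<100 else '.') for v in im[r,270:345]))
```

```text
214 .+#++###+#++++++++##++++#+++###....###++++##+..............................
215 ++###+#++#+#++++++#+###+#+#++#+...+###+#++##...............................
216 ++####+#+####++#+##+++++###+##+...+#+++#+##+...............................
217 ++.+#+##+++###+#++##+#########+...##++++++#+...............................
218 +...+##++#+++##+####++#++###++#+..+++++++##................................
219 +..+++##++#+#++++#++########+#+##+++++##+#+................................
220 +.+++.#######+###########++##++##+++++#++#+................................
221 ++++++#++###++++####+++....###+#+++++#++++###+.............................
222 ..++++##+++#+#+####.........####++++++++++#+###+...........................
223 +.+++++#+++###+#+...........#++++++++++++#+#+####..........................
224 ..+.++#++++#+###............###++#++++++#+#+#+++#+.........................
225 #+++++#+#++++##+...........+#+++++#+#+++++++#+++##+........................
226 ##+++++++#++++++..........##++#++++++++++++#++++####.......................
227 +#+++#+++##+++#+.....+######+###++#++++++++++++####+....
[... 1559 characters left out ...]
.....####++##+.........................+++........++........
248 +++++#..............########+.........................+++.......++.........
249 +++##+..............+####+##+...................................+..........
250 +++##................##+#+##+..................................++..........
251 +++#+................#######+.................................++...........
252 ###+.................#######+................................+.+...........
253 ##+..................#######+..............................................
254 +....................###++##+...............................+..............
255 .....................#######+..............................+...............
```

Run:
```python
from h import *
P=atz("side",(294.3,228.8),.15); d=P[:2]-[.5792,.1817]; a=np.arctan2(d[1],d[0])
print(P,np.hypot(*d),np.radians(225)-.1191-(a%(2*np.pi)))
for th in(1.3,1.35,1.4,1.45,1.5,1.57):
    b=np.radians(225)-.1191-th; c=np.pi-.1191-(th-np.pi/2)  # handle, lock cup
    c=np.radians(270)-.1191-th
    print(th,proj("side",[.5792+.118*np.cos(b),.1817+.118*np.sin(b),.15])[0].round(1),proj("side",[.5792+.088*np.cos(c),.1817+.088*np.sin(c),.075])[0].round(1))
o=telemetry.get_obs(); y=o["tool_rot"][2]; print(o["ee_pos"],"rear pad face", o["ee_pos"][:2]-.02*np.array([-np.sin(y),np.cos(y)]))
```

```text
[0.49160354 0.2629496  0.15      ] 0.1194765139110931 1.4141243408461257
1.3 [299.1 226.7] [309.9 226.3]
1.35 [297.  227.5] [309.4 227.4]
1.4 [294.7 228.2] [308.8 228.5]
1.45 [292.4 228.9] [308.2 229.6]
1.5 [290.1 229.4] [307.5 230.6]
1.57 [286.7 230.1] [306.3 232.1]
[0.49837145 0.26894389 0.07468251] rear pad face [0.48471651 0.25433079]
```

Run:
```python
from h import *
o=telemetry.get_obs(); F,M=o["wrist_force"],o["torque"]; r=np.cross(F,M)/(F@F); d=F/np.linalg.norm(F)
r1=np.array([-.0741,-.0625,-.1357]); d1=np.array([-.62,-.527,.581])
s=np.linalg.lstsq(np.c_[d,-d1],r1-r,rcond=None)[0]; print(F,M,r,d,"pts",r+s[0]*d,r1+s[1]*d1)
F1=np.array([-15.32,-13.01,14.37]);M1=np.array([-2.617,3.183,-.036])
```

```text
[-13.08983025 -15.5955057  -11.5110305 ] [-2.78076053  2.22931547 -0.01006079] [ 0.0471946   0.05827021 -0.1326139 ] [-0.55964631 -0.66677467 -0.49214586] pts [-0.01578307 -0.01676274 -0.18799567] [-0.01788341 -0.0147159  -0.18838039]
```

```bash
python3 -m inch '{"delta_pos":[[0.2,0.25,-0.3],[0.1,0.1,-0.3],[0,0,0],[0,0,0]],"twist":[0,0,0,0],"hand":[0.06,0.06,0.06,0.06]}'
python3 -m inch '{"delta_pos":[[0.15,0.2,0],[0.1,0.1,0],[0,0,0]],"twist":[0,0,0],"hand":[0.06,0.06,0.06]}'
python3 f.py
```

```text
time_s: 31.82
ee_pos: [0.5123, 0.284, 0.0759]
tool_rot: [3.13, 0.001, -0.748]
wrist_force: [-4.5, -6.6, -5.1]
width: 0.469
grasp_force: 3.3
time_s: 32.2
ee_pos: [0.5121, 0.2839, 0.0756]
tool_rot: [3.122, 0.003, -0.749]
wrist_force: [-9.0, -9.3, 1.7]
width: 0.469
grasp_force: 6.8
side [320, 139, 17, 14, 137] [328.5 146.1] [ 0.582 -0.182  0.095] r 0.363 th -1.698
side [296, 184, 10, 20, 109] [300.7 194.6] [0.56  0.08  0.095] r 0.103 th -1.502
side [242, 192, 21, 24, 273] [251.7 203. ] [0.667 0.169 0.095] r 0.089 th -3.123
side [247, 223, 22, 24, 285] [255. 236.] [0.596 0.277 0.095] r 0.097 th 1.625
top [242, 151, 20, 21, 272] [252.3 160.4] [0.595 0.265 0.095] r 0.085 th 1.639
32.3 [0.51206864 0.28396147 0.07561079] [-9.33181909 -9.09433557  0.20087779]
```

It went past the stiff spot and dropped in. Now I'll relieve the push.

```bash
python3 -m inch '{"delta_pos":[[-0.4,-0.4,0],[-0.4,-0.4,0],[-0.2,-0.2,0],[0,0,0],[0,0,0]],"twist":[0,0,0,0,0],"hand":[0.06,0.06,0.06,0.06,0.06]}'
python3 f.py
python3 - <<'E'
from h import *
im=viewer.camera("side").max(2)
for r in range(222,252): print(r,''.join('#' if v<55 else('+' if v<100 else '.') for v in im[r,275:330]))
E
```

```text
time_s: 32.92
ee_pos: [0.5093, 0.2819, 0.0794]
tool_rot: [-3.14, -0.0, -0.747]
wrist_force: [0.9, -0.1, -0.2]
width: 0.472
grasp_force: 0.0
side [320, 139, 17, 14, 137] [328.5 146.1] [ 0.582 -0.181  0.095] r 0.363 th -1.697
side [242, 191, 20, 24, 277] [251.4 202.6] [0.669 0.168 0.095] r 0.091 th -3.112
side [247, 221, 22, 26, 349] [256.2 235. ] [0.595 0.273 0.095] r 0.092 th 1.623
top [243, 151, 19, 21, 262] [252.4 160.7] [0.594 0.265 0.095] r 0.085 th 1.633
33.025 [0.50908961 0.28160584 0.07914369] [-0.39757116 -0.36759547  0.01830781]
222 ###++##+##+......##+++++++++++##+......................
223 ++++++#++.+.......#+#+##++##+++#++.....................
224 +#+#+#+..++.......##+#++#++#+++++####++................
225 +##+#++.+++......+##++++#++++++++++#####...............
226 +++++++++++......##+++++++++++++++++#++###.............
227 +++++++++++......#+##+#++#+++++++++++#+++##............
228 +++##+++++###+...#+#+++++++#++++#++++#++++##...........
229 +#####+++#+####+.##+++##++++++++++++++#+++##+..........
230 +++#++++##+####+.##+...+++++++++++++++#+++###..........
231 ++#+....#+++
[... 543 characters left out ...]
#....+.++#++++++++++++++++#.....+++.....
241 +.......#####+##+.....##+++++++++++++++##+......+......
242 #+.+....#####+##......####+++++#+++++###+..............
243 #+.+....####+###.......+######++#+#####+...............
244 ++.+....########+........############+...........+.....
245 .+......####+###+..........+######++.....+.......++++..
246 ........####+###+........................+.......++++..
247 ........##+#+###+........................#+++....+++...
248 ........########+........................++++....+++...
249 ........+###+###+.........................++...........
250 ........##+##+##+...........................+++++......
251 ........+#######+............................++++......
```

```bash
python3 -m inch '{"delta_pos":[[0,0,1],[0,0,3],[0,0,4],[0,0,4],[0,0,1]],"twist":[0,0,0,0,0],"hand":[0.06,0.06,0.06,0.06,0.06]}'
python3 -m inch '{"delta_pos":[[0.3,-2,0],[0.4,-4,0],[0.4,-4,0],[0.4,-4,0],[0.4,-4,0]],"twist":[0.06,0.07,0.07,0.07,0.07],"hand":[0.06,0,-0.06,-0.06,-0.06]}'
python3 -m inch '{"delta_pos":[[0.4,-4,0],[0.4,-4,0],[0.4,-4,0],[0.4,-4,0],[0.3,-2.7,0]],"twist":[0.07,0.07,0.07,0.07,0.01],"hand":[-0.06,-0.06,-0.06,-0.06,-0.06]}'
python3 -m inch '{"delta_pos":[[0,0,-2],[0,0,-2],[0,0,0]],"twist":[0,0,0],"hand":[-0.06,-0.06,-0.06]}'
python3 f.py
python3 - <<'E'
from h import *
im=viewer.camera("top").max(2)
for r in range(176,194): print(r,''.join('#' if v<60 else('+' if v<100 else '.') for v in im[r,350:400]))
E
```

```text
time_s: 33.7
ee_pos: [0.5111, 0.2821, 0.213]
tool_rot: [-3.134, -0.001, -0.748]
wrist_force: [-0.4, 0.8, 0.7]
width: 0.47
grasp_force: 0.0
time_s: 34.33
ee_pos: [0.527, 0.0996, 0.208]
tool_rot: [3.141, 0.001, -0.405]
wrist_force: [0.0, 1.4, -0.4]
width: 0.531
grasp_force: 0.0
time_s: 34.95
ee_pos: [0.5458, -0.0885, 0.2082]
tool_rot: [3.141, 0.001, -0.119]
wrist_force: [-0.1, 0.9, 0.6]
width: 0.53
grasp_force: 0.0
time_s: 35.33
ee_pos: [0.5443, -0.0857, 0.1665]
tool_rot: [3.141, 0.006, -0.117]
wrist_force: [-0.7, -0.5, -0.3]
width: 0.533
grasp_force: 0.0
side [320, 139, 17, 14, 141] [328.5 146.1] [ 0.582 -0.181  0.095] r 0.363 th -1.697
side [287, 184, 19, 20, 198] [296.1 193.8] [0.573 0.083 0.095] r 0.099 th -1.63
side [242, 191, 20, 21, 230] [251.4 201.6] [0.671 0.165 0.095] r 0.093 th -3.077
side [247, 221, 22, 25, 401] [257.4 233.5] [0.595 0.267 0.095] r 0.086 th 1.634
top [242, 151, 20, 21, 303] [251.4 161.2] [0.593 0.268 0.095] r 0.087 th 1.606
35.425 [ 0.5464684  -0.08590959  0.16874003] [ 0.55984367 -0.63674812  0.94901838]
176 +......+...........+##+++++......................
[... 236 characters left out ...]
..........+++++++.......................
182 +...................+++++++.......................
183 ....................+++++++.......................
184 ....................+++++.........................
185 ...................++++++.........................
186 ...................+++++..........................
187 ...................++++++.........................
188 ..................++++++..........................
189 ..................+++++++.........................
190 ..................+++++...........................
191 .................+++++++..........................
192 .................+++++............................
193 .................++++++...........................
```

```bash
python3 -m inch '{"delta_pos":[[0,0,-2],[0,0,-2],[0,0,-1.5],[0,0,-1.5],[0,0,0]],"twist":[0,0,0,0,0],"hand":[-0.06,-0.06,-0.06,-0.06,-0.06]}'
python3 -m inch '{"delta_pos":[[0,0,-0.7],[0,0,-0.3],[0,0,0]],"twist":[0,0,0],"hand":[-0.06,-0.06,-0.06]}'
```

```text
time_s: 36.1
ee_pos: [0.5458, -0.0858, 0.0978]
tool_rot: [3.141, 0.002, -0.117]
wrist_force: [0.5, 0.5, -0.1]
width: 0.532
grasp_force: 0.0
time_s: 36.48
ee_pos: [0.5467, -0.0859, 0.0888]
tool_rot: [-3.142, 0.0, -0.117]
wrist_force: [-0.6, -0.1, 0.5]
width: 0.528
grasp_force: 0.0
```

```bash
python3 -m inch '{"delta_pos":[[0.1,0.6,-0.3],[0,0.3,-0.3],[0.1,1.1,0.5],[0.2,1.3,0.9],[0,0,0]],"twist":[0,0,0,0,0],"hand":[-0.06,-0.06,-0.06,-0.06,-0.06]}'
python3 -m inch '{"delta_pos":[[0.2,1.4,0.8],[0.2,1.5,0.7],[0.2,1.6,0.5],[0.2,1.6,0.2],[0,0,0]],"twist":[0,0,0,0,0],"hand":[-0.06,-0.06,-0.06,-0.06,-0.06]}'
```

```text
time_s: 37.1
ee_pos: [0.5517, -0.0593, 0.0992]
tool_rot: [3.135, -0.004, -0.12]
wrist_force: [-1.7, -8.3, 5.7]
width: 0.529
grasp_force: 4.1
time_s: 37.72
ee_pos: [0.5584, 0.0099, 0.1185]
tool_rot: [3.141, 0.001, -0.114]
wrist_force: [0.0, -1.5, 0.0]
width: 0.53
grasp_force: 0.7
```

```bash
python3 -m inch '{"delta_pos":[[0,0.3,0],[0,0.2,0],[0,0,0],[0,0,0]],"twist":[0,0,0,0],"hand":[-0.06,-0.06,-0.06,-0.06]}'
python3 -m inch '{"delta_pos":[[0,-0.6,0],[0,-0.4,0.5],[0,0,2],[0,0,4],[0,0,2]],"twist":[0,0,0,0,0],"hand":[-0.06,-0.06,-0.06,-0.06,-0.06]}'
python3 -m inch '{"delta_pos":[[-2,-4,4],[-2,-5,3],[-1,-4,0],[0,0,0]],"twist":[0,0,0,0],"hand":[-0.06,-0.06,-0.06,-0.06]}'
python3 f.py
python3 - <<'E'
from m import *
q=(.5792,.1817,-.1191)
for a in(0,.05,.1,.2): print(a,[proj(n,[loc(q,(0,-.183-.11*np.sin(a),.06+.11*np.cos(a)))])[0].round(1) for n in("side","top")])
im=viewer.camera("side").max(2)
for r in range(148,172): print(r,''.join('#' if v<55 else('+' if v<100 else '.') for v in im[r,295:335]))
im=viewer.camera("top").max(2)
for r in range(160,190): print(r,''.join('#' if v<60 else('+' if v<100 else '.') for v in im[r,325:385]))
E
```

```text
time_s: 38.22
ee_pos: [0.5586, 0.01, 0.1184]
tool_rot: [3.138, -0.0, -0.119]
wrist_force: [1.1, -7.4, 0.1]
width: 0.525
grasp_force: 3.3
time_s: 38.85
ee_pos: [0.5598, 0.0045, 0.2063]
tool_rot: [-3.139, -0.003, -0.116]
wrist_force: [-0.4, 0.5, 0.6]
width: 0.533
grasp_force: 0.0
time_s: 39.35
ee_pos: [0.5077, -0.1307, 0.2751]
tool_rot: [-3.14, -0.002, -0.125]
wrist_force: [0.2, 1.0, -0.9]
width: 0.532
grasp_force: 0.0
side [320, 139, 17, 14, 145] [328.5 146.4] [ 0.581 -0.18   0.095] r 0.362 th -1.696
side [287, 184, 19, 21, 206] [296.  193.9] [0.573 0.083 0.095] r 0.099 th -1.632
side [242, 191, 20, 24, 238] [251.4 202. ] [0.67  0.166 0.095] r 0.092 th -3.093
side [247, 221, 22, 25, 399] [257.4 233.5] [0.595 0.267 0.095] r 0.087 th 1.633
top [242, 151, 20, 21, 302] [251.4 161.2] [0.593 0.268 0.095] r 0.087 th 1.608
39.45 [ 0.5087217  -0.12574828  0.27393955] [ 0.80966172  0.67917108 -0.19688655]
0 [array([313.3, 158.1]), array([346.9, 174. ])]
0.05 [array([314.3, 157.2]), array([349. , 174.4])]
0.1 [array([315.3, 156.4]), array([351. , 174.9])]
0.2 [array([317.2, 155. ]), array([355. 
[... 2340 characters left out ...]
.......#########+.................................
180 .................++#######+.................................
181 ....................+++###..................................
182 ....................++++++..................................
183 .+.................++++.....................................
184 ......+............+++......................................
185 ...............+....++......................................
186 ............................................................
187 .+++.+......................................................
188 ....++......................................................
189 ............................................................
```

The lever is locked: the knob is at side (313.5,158.7) and top (347,174), against a prediction of (313.3,158.1) and (346.9,174.0). The loaded fruit stands before the spindle, and the robot touches nothing.

```bash
python3 -c "
from station import ticket
print(ticket.close_job())"
```

```text
the job is handed in; nothing more can be done
None
```

I handed the job in at about 39 s: the tall persimmon stands before the spindle, the table is a quarter turn on in its next detent, and the lever is back at locked, all checked in the camera images (the verdict itself was not shown).

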